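# Nip a freshly glued saucer in the bench clamp

## Robot

A 6-joint arm with a two-finger parallel gripper is mounted at the origin on the work surface. World frame = base frame: x ahead of the robot, y to its left, z up, the work surface at z = 0. Lengths are in m, angles in rad, forces in N, time in s.
With the tool pointing down it reaches from about 0.4 to 0.825 m from the base axis. Payload 7 kg.
Tool frame: the origin (TCP) lies at the very end of the fingers, on their centre line; the grasp point (between the pads) lies 19 mm behind it; z points along the fingers, y is the line along which they close (so a half turn about z gives the same grasp; the last joint's range is limited). The gripper opens to 88 mm and grips with 3 to 60 N. Pads are 19 mm wide; open, the fingers measure 130 mm over their backs; the gripper's body (78 mm by 193 mm) begins 47 mm behind the grasp point.
Start: joints at [-0.862, 0.359, 0.012, 0, -1.224, -0.288], TCP at [0.276, -0.616, 0.227] pointing down, gripper open.
Joint ranges: [-3.07, 3.07], [-1.43, 2.12], [-1.02, 1.25], [-3.03, 1.67], [-3.05, -0], [-3.03, 3.03]. Speed limits (rad/s): [2.39, 2.39, 3.01, 3.14, 3.14, 3.14].

## Interface

Orientations are given as [roll, pitch, yaw] about the fixed x, y, z axes, in that order (R = Rz(yaw) Ry(pitch) Rx(roll)).
In Python, from station import * gives the robot as it stands.
- The arm moves only by the tool servo_tool, never from a script. Its argument "moves" is a list of rows, each an object of numbers: "jaw": the opening, from 0 (shut) to 1 (fully open); "dx", "dy", "dz": the shift along the world's x, y, z in m; "roll": the turn about the world's z in degrees. A call has exactly 10 rows; each row shifts and turns the commanded pose from where the row before left it; what a row does not reach is not made up. A row lasts 1/8 s, in which the tool goes at most 62.5 mm and 10.7 degrees, less where a joint would pass 70% of its speed; a pose out of reach is approached as far as the arm can. A call with a gripper value outside its range is refused whole. The fingers move at their own pace and stop on an object; "newtons" is the grip in N (left out, the last holds). Time passes only in rows, so rows that do not move let the fingers close, or fill a call up. It gives the time, the measured TCP pose, the force, the opening and the grip force at its end, in the units of the state.
- get_state(): the state, without advancing time (a new reading comes with each control period).
- grab_frame(name): name is "scene" or "top" or "wrist"; returns (picture, depth): 400x640x3 uint8, red, green, blue; 400x640 float32, m along the optical axis (not along the pixel's ray), 0 where there is no reading.
- calibration(name): a dict with "intrinsics" (3x3 intrinsics, pixels), "R" (3x3) and "t" (3): a world point X has camera coordinates R X + t. Camera axes: x right, y down, z forward; pixel columns grow to the right and rows downward; lengths in m; the calibration is good to about 2 mm. The wrist camera is an equidistant fisheye: a pixel r from the principal point sees the ray r / f radians off the axis. A picture is of the moment at which its call begins: read the wrist's pose just before it. calibration takes no time and is no camera call; for the wrist camera it gives the pose at the moment of the call.
- job_done(): hands the job in; it is judged then, once.
The state is a dict: "t": time; "q": joint angles; "qd": joint speeds; "joint_efforts": joint torques, N m; "eef_pos": TCP position; "ee_rot": TCP orientation; "force": force on the tool from outside, world axes, zero at the start; "moment": the same for the moment, N m; "width": finger opening in m; "gripper_force": force on a finger pad.
Only numpy, scipy, OpenCV 4.12 (cv2) and the standard library are available. Lean on these libraries where they do the work, as an engineer would, in place of code of your own. Each camera call takes 0.05 s, during which the arm holds its last target. There are 200 camera calls.

## Task

The saucer has just been glued, so use the bench clamp to hold it while it sets: push the sliding jaw along its rods so that its pad slides the saucer over against the fixed jaw and leaves it lying flat and lightly nipped between the two, with a squeeze of about 5 N left on it and never more than 10 N at any moment. Do not touch the saucer with the robot itself, and leave the ratchet clamp, the scraper and the pine offcut where they lie.

Things in the scene. Friction and masses are not known exactly. Their poses are not given: they have to be found in the camera images.
- clamp_bed: Flat brown wooden bed of the clamp, 190 (x) x 420 (y) x 12 mm, fixed to the bench. Origin on the bench top, z up; the saucer lies on the bed's top, 12 mm up. The bed reaches from y = -265 to +155 mm. Steel guide rods, 12 mm thick, run along y at x = -107 and +107 mm, 22 mm up; their end blocks at y = -258 mm are 30 mm wide, 34 mm high. The jaw closes towards +y.
- fixed_jaw: Fixed bamboo jaw across the bed's +y end, 250 (x) x 34 (y) x 58 mm high. Origin at the middle of the foot of its clamping face, 12 mm above the bench, at y = +110 mm on the bed; the clamping face looks along its -y. Axes as the bed's.
- sliding_jaw: Sliding bamboo jaw, 250 (x) x 45 (y) mm, from 2 to 58 mm above its origin, parallel to the fixed jaw. Origin on its back face (away from the saucer), middle, 12 mm above the bench; +y points to the fixed jaw. It slides by up to 150 mm along the rods, drags with about 8 N and stays where left, so it holds a squeeze of up to about 8 N.
- saucer: White ceramic saucer, 140 mm across, 22 mm high, about 0.2 kg, loose on the bed between the jaws, some 10 to 50 mm clear of the fixed jaw. Origin at the centre of its underside, z up.
- ratchet_clamp: Orange ratchet bar clamp lying on the bench, 220 x 97 x 24 mm; leave alone. Origin under the middle of its bar, x along the bar.
- scraper: Black plastic scraper lying on the bench, 190 x 75 x 14 mm; leave alone. Origin on its underside near the neck, x towards the blade.
- pine_offcut: Pine offcut lying on the bench, 170 x 70 x 22 mm; leave alone. Origin at the centre of its underside, x along its length.
- jaw_back (a point): Middle of the sliding jaw's bare back face, 30 mm above the jaw's origin: a place to push it along +y.
- jaw_front (a point): Point on the sliding jaw's front face, 45 mm ahead of its origin and 24 mm up, where a screw spindle carries the pad: steel with a cork face, 130 (x) x 40 (z) mm, centred on this height. The cork face stands 25 to 70 mm ahead of this point, set differently each time and not reported: feel or watch for contact. The pad is sprung: 2 N per mm over 11 mm, then solid.
There are look-alikes about, which are no part of the job. Of the things shaped like the saucer, the white one is meant.

How it is judged:
By the outcome, as a careful person would: the job done as asked, in the order asked, and still so for the second after the job is handed in, with the robot touching nothing.
It also fails if it takes over 58 s, if anything falls off the work surface, if the arm or the gripper's body presses on something with over 40 N, if the wrist force passes 120 N, or if a joint passes its speed limit or range.

## Working session

There is one attempt and no reset: what is moved stays moved. The work goes in short steps, Python scripts to look and compute and a tool call to move; the robot and the scene stay as the last step left them, time stands still between calls to the robot, and variables do not carry over. Pictures are saved under pics/ and viewed, at most 10 in all, crops included, and the job is handed in when it is done.

Besides the shell and the picture viewer there is one more tool, called after "Call:" as name(argument=value, ...), one argument or row to a line, values as JSON. servo_tool: Moves the arm, as the interface text tells. Its arguments: {"type":"object","properties":{"moves":{"type":"array","items":{"type":"object","properties":{"jaw":{"type":"number"},"dx":{"type":"number"},"dy":{"type":"number"},"dz":{"type":"number"},"roll":{"type":"number"}}}},"newtons":{"type":"number"}},"required":["moves"]}

```bash
mkdir -p pics; cat > h.py <<'E'
from station import *
import numpy as np, cv2
def w(name,pic_depth,u,v):
    c=calibration(name);K=np.array(c["intrinsics"]);d=np.median([x for x in pic_depth[v-1:v+2,u-1:u+2].ravel() if x>0])
    return np.array(c["R"]).T@(d*np.linalg.inv(K)@[u,v,1]-np.array(c["t"]))
E
python3 - <<'E'
from h import *
for n in("top","scene"):
    p,d=grab_frame(n);cv2.imwrite(f"pics/{n}0.png",p[:,:,::-1]);np.save(n+"0.npy",d)
    print(calibration(n))
print(get_state())
E
```

```text
{'intrinsics': array([[459.2111662 ,   0.        , 314.58320913],
       [  0.        , 459.2111662 , 204.60881757],
       [  0.        ,   0.        ,   1.        ]]), 'R': array([[-0.029247  , -0.99946154, -0.01487394],
       [-0.99553208,  0.03046209, -0.08937525],
       [ 0.08978022,  0.01219352, -0.99588696]]), 't': array([0.02472299, 0.46086518, 1.57677052])}
{'intrinsics': array([[424.16599027,   0.        , 325.8409664 ],
       [  0.        , 424.16599027, 202.26175355],
       [  0.        ,   0.        ,   1.        ]]), 'R': array([[-0.22949126,  0.97329709,  0.00515078],
       [ 0.79148009,  0.18969586, -0.58101183],
       [-0.56647421, -0.1292604 , -0.81387881]]), 't': array([ 0.09645553, -0.3328186 ,  1.5638475 ])}
{'t': 0.1, 'q': array([-8.61902988e-01,  3.59334440e-01,  1.11204679e-02, -3.09729500e-04,
       -1.22407434e+00, -2.88078771e-01]), 'qd': array([ 2.03856945e-03, -2.10428155e-03, -1.13353950e-03,  4.62984778e-05,
        1.30936089e-04,  1.02893142e-03]), 'joint_efforts': array([-7.78753019e-05, -5.84162915e+01,  2.93749648e+01,  7.01540440e+00,
        1.02045995e-02, -5.83468932e-05]), 'eef_pos': array([ 0.27551905, -0.61572236,  0.22569068]), 'ee_rot': array([ 3.14007942e+00, -1.44749060e-04, -2.72088345e+00]), 'force': array([-0.24724403, -0.11800641, -0.385705  ]), 'moment': array([ 0.04390324, -0.00178259,  0.00672583]), 'gripper_force': 0.0, 'width': 0.08756125676202912}
```

View pics/top0.png

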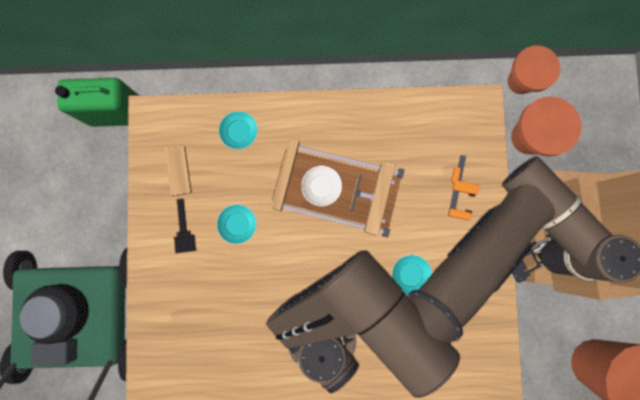

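View pics/scene0.png

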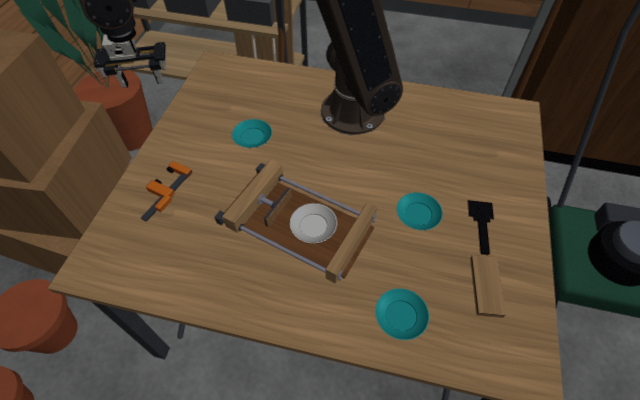

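The white saucer is at about (321,187) in the top view. The fixed jaw is at (287,176), the sliding jaw at (380,199) and the pad at (356,192). I'll enlarge this area.

```bash
python3 - <<'E'
import cv2
p=cv2.imread("pics/top0.png")[130:250,262:412]
cv2.imwrite("pics/crop0.png",cv2.resize(p,None,fx=5,fy=5,interpolation=cv2.INTER_CUBIC))
E
```

```text
(no output)
```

View pics/crop0.png

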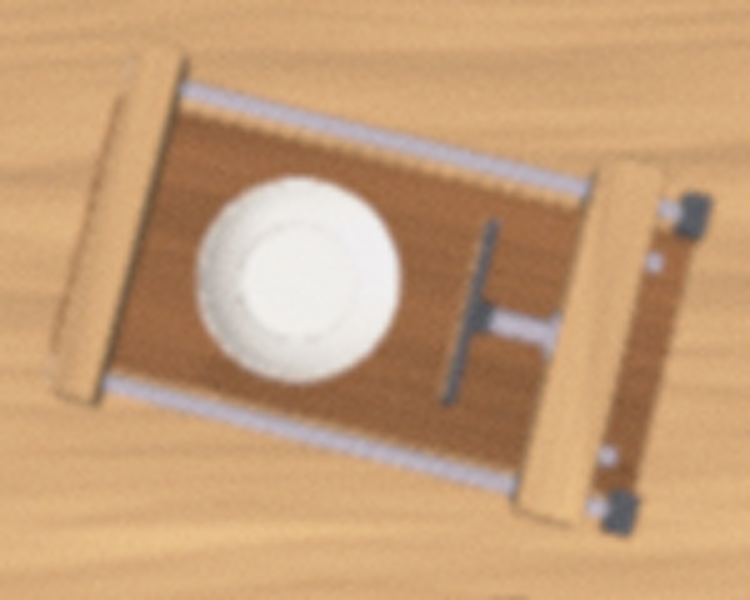

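```bash
cat >> h.py <<'E'
def pl(x,y,z,name="top",ox=262,oy=130,s=5):
    c=calibration(name);K=np.array(c["intrinsics"]);R=np.array(c["R"]);t=np.array(c["t"])
    C=-R.T@t; r=R.T@np.linalg.inv(K)@[ox+(x+.5)/s-.5,oy+(y+.5)/s-.5,1]
    return (C+r*(z-C[2])/r[2])
E
python3 - <<'E'
from h import *
P={}
for n,x,y,z in [("sjFt",600,157,.07),("sjBt",662,168,.07),("sjBb",582,525,.07),("sjFb",516,507,.07),("fjFt",186,60,.07),("fjFb",100,403,.07),("fjBt",135,50,.07),("fjBb",55,395,.07),("sauc",299,280,.034),("sl",196,280,.034),("sr",402,280,.034),("padt",487,220,.056),("padb",442,403,.056),("rodLt",190,90,.028),("rodRt",585,188,.028),("rodLb",110,383,.028),("rodRb",515,487,.028)]:
    P[n]=pl(x,y,z)[:2];print(n,P[n].round(4))
d=P["rodLt"]-P["rodRt"]+P["rodLb"]-P["rodRb"];d/=np.linalg.norm(d);print("dir rods",d,np.degrees(np.arctan2(d[1],d[0])))
for a,b in(("sjBt","sjBb"),("sjFt","sjFb"),("fjFt","fjFb"),("padt","padb")):
    e=P[a]-P[b];print(a,np.linalg.norm(e),np.degrees(np.arctan2(e[1],e[0]))+90)
n=d
for k in P: print(k,round(float(P[k]@n),4),round(float(P[k]@[n[1],-n[0]]),4))
E
```

```text
sjFt [ 0.5985 -0.2213]
sjBt [ 0.5896 -0.2629]
sjBb [ 0.3498 -0.1988]
sjFb [ 0.3631 -0.1552]
fjFt [0.6746 0.0579]
fjFb [0.4414 0.122 ]
fjBt [0.6827 0.0926]
fjBb [0.4478 0.1523]
sauc [ 0.5255 -0.0148]
sl [0.5278 0.0566]
sr [ 0.5233 -0.086 ]
padt [ 0.5599 -0.1444]
padb [ 0.4355 -0.1091]
rodLt [0.6628 0.0575]
rodRt [ 0.5846 -0.2158]
rodLb [0.4585 0.1183]
rodRb [ 0.3781 -0.159 ]
dir rods [0.27675098 0.96094167] 73.9336114873302
sjBt 0.2482509691279101 75.02294833416235
sjFt 0.24449430548441964 74.30385573127272
fjFt 0.24179396898202662 74.61513656157288
padt 0.12934012272333717 74.18572652435346
sjFt -0.047 0.6364
sjBt -0.0895 0.6394
sjBb -0.0942 0.3911
sjFb -0.0486 0.3919
fjFt 0.2423 0.6322
fjFb 0.2394 0.3904
fjBt 0.2779 0.6304
fjBb 0.2703 0.3881
sauc 0.1313 0.5091
sl 0.2004 0.4915
sr 0.0622 0.5267
padt 0.0162 0.578
padb 0.0157 0.4487
rodLt 0.2386 0.621
rodRt -0.0456 0.6215
rodLb 0.2406 0.4078
rodRb -0.0482 0.4074
```

Call:
servo_tool(
  moves=[
    {"dx": 0.018,"dy": 0.034,"roll": 5,"jaw": 0},
    {"dx": 0.018,"dy": 0.034,"roll": 5,"jaw": 0},
    {"dx": 0.018,"dy": 0.034,"roll": 5,"jaw": 0},
    {"dx": 0.018,"dy": 0.034,"roll": 5,"jaw": 0},
    {"dx": 0.018,"dy": 0.034,"roll": 5,"jaw": 0},
    {"dx": 0.018,"dy": 0.034,"roll": 5,"jaw": 0},
    {"dx": 0.018,"dy": 0.034,"roll": 5,"jaw": 0},
    {"dx": 0.018,"dy": 0.034,"roll": 5,"jaw": 0},
    {"dx": 0.018,"dy": 0.034,"roll": 5,"jaw": 0},
    {"dx": 0.018,"dy": 0.034,"roll": 5,"jaw": 0},
  ],
)

```text
$.moves[0]: bad value
```

Call:
servo_tool(
  moves=[
    {"dx": 0.018,"dy": 0.034,"dz": 0,"roll": 5,"jaw": 0},
    {"dx": 0.018,"dy": 0.034,"dz": 0,"roll": 5,"jaw": 0},
    {"dx": 0.018,"dy": 0.034,"dz": 0,"roll": 5,"jaw": 0},
    {"dx": 0.018,"dy": 0.034,"dz": 0,"roll": 5,"jaw": 0},
    {"dx": 0.018,"dy": 0.034,"dz": 0,"roll": 5,"jaw": 0},
    {"dx": 0.018,"dy": 0.034,"dz": 0,"roll": 5,"jaw": 0},
    {"dx": 0.018,"dy": 0.034,"dz": 0,"roll": 5,"jaw": 0},
    {"dx": 0.018,"dy": 0.034,"dz": 0,"roll": 5,"jaw": 0},
    {"dx": 0.018,"dy": 0.034,"dz": 0,"roll": 5,"jaw": 0},
    {"dx": 0.018,"dy": 0.034,"dz": 0,"roll": 5,"jaw": 0},
  ],
  newtons=10,
)

```text
t: 1.35
eef_pos: [0.4559, -0.2748, 0.2263]
ee_rot: [3.141, 0.0, -1.845]
force: [0.1, -1.0, -0.5]
width: 0.0005
gripper_force: 0.0
```

Call:
servo_tool(
  moves=[
    {"dx": 0,"dy": 0,"dz": -0.02,"roll": 0,"jaw": 0},
    {"dx": 0,"dy": 0,"dz": -0.025,"roll": 0,"jaw": 0},
    {"dx": 0,"dy": 0,"dz": -0.025,"roll": 0,"jaw": 0},
    {"dx": 0,"dy": 0,"dz": -0.025,"roll": 0,"jaw": 0},
    {"dx": 0,"dy": 0,"dz": -0.025,"roll": 0,"jaw": 0},
    {"dx": 0,"dy": 0,"dz": -0.025,"roll": 0,"jaw": 0},
    {"dx": 0,"dy": 0,"dz": -0.02,"roll": 0,"jaw": 0},
    {"dx": 0,"dy": 0,"dz": -0.015,"roll": 0,"jaw": 0},
    {"dx": 0,"dy": 0,"dz": -0.01,"roll": 0,"jaw": 0},
    {"dx": 0,"dy": 0,"dz": 0,"roll": 0,"jaw": 0},
  ],
)

```text
t: 2.6
eef_pos: [0.4554, -0.276, 0.0361]
ee_rot: [3.14, -0.0, -1.848]
force: [-0.2, 0.2, 1.2]
width: 0.0003
gripper_force: 0.0
```

```bash
python3 - <<'E'
from h import *
p,d=grab_frame("top");cv2.imwrite("pics/t1.png",cv2.resize(p[130:250,262:412,::-1],None,fx=5,fy=5,interpolation=cv2.INTER_CUBIC))
p2,d=grab_frame("wrist");cv2.imwrite("pics/w1.png",p2[:,:,::-1])
print(get_state())
E
```

```text
{'t': 2.7, 'q': array([-1.76523299e-01,  3.32060295e-01, -5.31769844e-01,  2.05454347e-04,
       -7.06286944e-01, -1.00847110e-01]), 'qd': array([-0.00049295, -0.00962819,  0.00282963,  0.00264265, -0.00057689,
        0.00038434]), 'joint_efforts': array([-2.15803587e-02, -4.64384580e+01,  1.99596906e+01,  4.75706980e+00,
        3.45862086e-02, -6.96337138e-04]), 'eef_pos': array([ 0.45610343, -0.2762385 ,  0.03702918]), 'ee_rot': array([-3.14090344e+00, -6.43880926e-05, -1.84801050e+00]), 'force': array([ 0.71054771,  0.12222397, -0.52105032]), 'moment': array([ 0.00577507,  0.0698956 , -0.02422363]), 'gripper_force': 0.0, 'width': 0.000514929446547333}
```

View pics/w1.png

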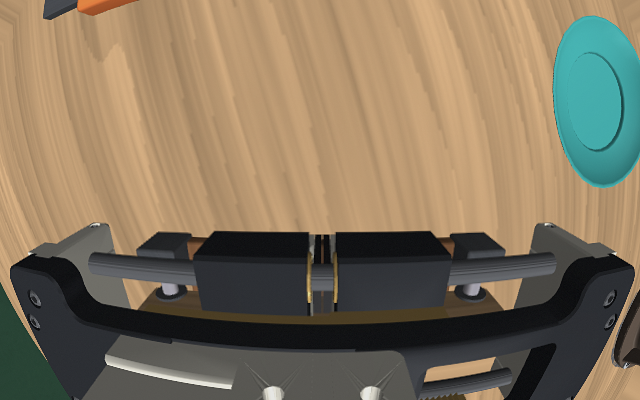

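Call:
servo_tool(
  moves=[
    {"dx": 0.0016,"dy": 0.0058,"dz": 0,"roll": 0,"jaw": 0},
    {"dx": 0.0016,"dy": 0.0058,"dz": 0,"roll": 0,"jaw": 0},
    {"dx": 0.0016,"dy": 0.0058,"dz": 0,"roll": 0,"jaw": 0},
    {"dx": 0.0011,"dy": 0.0039,"dz": 0,"roll": 0,"jaw": 0},
    {"dx": 0.0011,"dy": 0.0039,"dz": 0,"roll": 0,"jaw": 0},
    {"dx": 0.0011,"dy": 0.0039,"dz": 0,"roll": 0,"jaw": 0},
    {"dx": 0.0011,"dy": 0.0039,"dz": 0,"roll": 0,"jaw": 0},
    {"dx": 0.0011,"dy": 0.0039,"dz": 0,"roll": 0,"jaw": 0},
    {"dx": 0.0011,"dy": 0.0039,"dz": 0,"roll": 0,"jaw": 0},
    {"dx": 0.0011,"dy": 0.0039,"dz": 0,"roll": 0,"jaw": 0},
  ],
)

```text
t: 3.95
eef_pos: [0.468, -0.2324, 0.0366]
ee_rot: [3.141, -0.001, -1.848]
force: [-1.0, -8.7, -1.4]
width: 0.0008
gripper_force: 4.6
```

```bash
cat >> h.py <<'E'
D=np.array([.2715,.9624])
def rd(tag,n=3):
    F=[];S=[]
    for i in range(n):
        p,d=grab_frame("top");s=get_state();F.append(s["force"][:2]@D);S.append((s["eef_pos"][:2]-[.4697,-.2309])@D)
    cv2.imwrite(f"pics/{tag}.png",cv2.resize(p[130:250,262:412,::-1],None,fx=5,fy=5,interpolation=cv2.INTER_CUBIC))
    print("t",s["t"],"F",np.round(F,2),"s",np.round(S,4).mean(),s["eef_pos"].round(4))
E
python3 -c "
from h import *;rd('t2')"
```

```text
t 4.1 F [-5.78 -6.33 -5.23] s -0.0014 [ 0.4681 -0.2319  0.0365]
```

Call:
servo_tool(
  moves=[
    {"dx": 0.0011,"dy": 0.0039,"dz": 0,"roll": 0,"jaw": 0},
    {"dx": 0.0011,"dy": 0.0039,"dz": 0,"roll": 0,"jaw": 0},
    {"dx": 0.0011,"dy": 0.0039,"dz": 0,"roll": 0,"jaw": 0},
    {"dx": 0.0011,"dy": 0.0039,"dz": 0,"roll": 0,"jaw": 0},
    {"dx": 0.0011,"dy": 0.0039,"dz": 0,"roll": 0,"jaw": 0},
    {"dx": 0.0011,"dy": 0.0039,"dz": 0,"roll": 0,"jaw": 0},
    {"dx": 0.0011,"dy": 0.0039,"dz": 0,"roll": 0,"jaw": 0},
    {"dx": 0.0011,"dy": 0.0039,"dz": 0,"roll": 0,"jaw": 0},
    {"dx": 0.0011,"dy": 0.0039,"dz": 0,"roll": 0,"jaw": 0},
    {"dx": 0.0011,"dy": 0.0039,"dz": 0,"roll": 0,"jaw": 0},
  ],
)

```text
t: 5.35
eef_pos: [0.479, -0.1935, 0.0365]
ee_rot: [3.141, -0.002, -1.848]
force: [1.1, -10.2, -2.7]
width: 0.0006
gripper_force: 5.3
```

```bash
python3 -c "
from h import *;rd('t3')"
```

```text
t 5.5 F [-8.55 -7.38 -6.36] s 0.0389 [ 0.4792 -0.1931  0.0366]
```

View pics/t3.png

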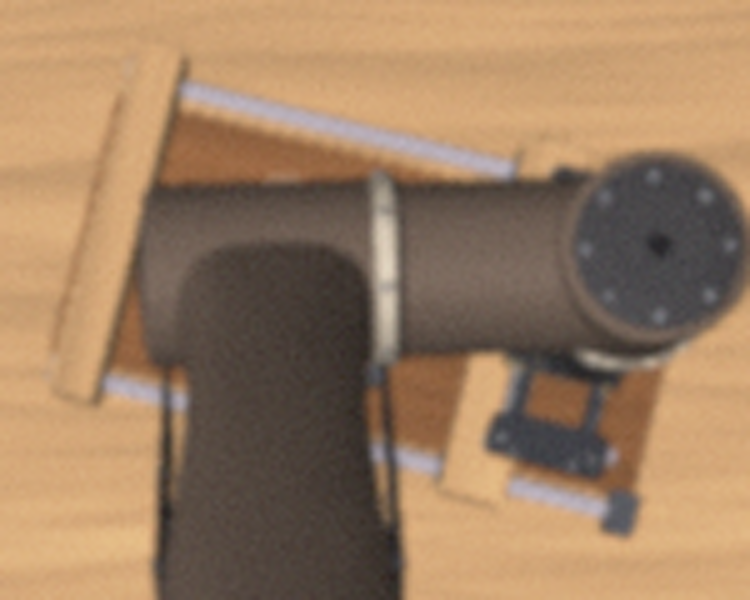

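The arm hides the saucer from the top camera. The jaw's front-bottom corner is now at about (439,490) in the crop, so I'll work out its travel and check the scene camera.

```bash
python3 - <<'E'
from h import *
print((pl(439,490,.07)-pl(516,507,.07))[:2]@D,(pl(500,505,.07)-pl(582,525,.07))[:2]@D)
p,d=grab_frame("scene");cv2.imwrite("pics/s3.png",cv2.resize(p[150:290,210:390,::-1],None,fx=4,fy=4,interpolation=cv2.INTER_CUBIC))
E
```

```text
0.05266937863994203 0.05627171989814891
```

View pics/s3.png

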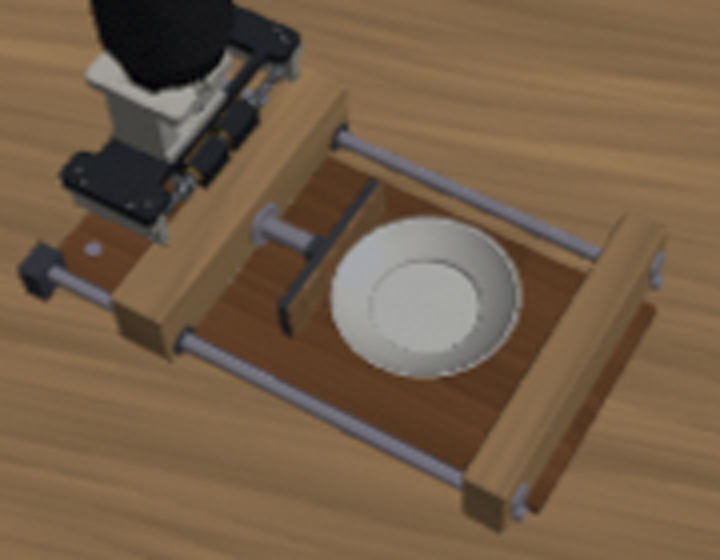

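The pad is just touching or nearly touching the saucer, at about (335,290) in this crop. The saucer is about 30 mm from the fixed jaw, and its right rim is at (520,300). I'll push on by about 22 mm.

Call:
servo_tool(
  moves=[
    {"dx": 0.0006,"dy": 0.0021,"dz": 0,"roll": 0,"jaw": 0},
    {"dx": 0.0006,"dy": 0.0021,"dz": 0,"roll": 0,"jaw": 0},
    {"dx": 0.0006,"dy": 0.0021,"dz": 0,"roll": 0,"jaw": 0},
    {"dx": 0.0006,"dy": 0.0021,"dz": 0,"roll": 0,"jaw": 0},
    {"dx": 0.0006,"dy": 0.0021,"dz": 0,"roll": 0,"jaw": 0},
    {"dx": 0.0006,"dy": 0.0021,"dz": 0,"roll": 0,"jaw": 0},
    {"dx": 0.0006,"dy": 0.0021,"dz": 0,"roll": 0,"jaw": 0},
    {"dx": 0.0006,"dy": 0.0021,"dz": 0,"roll": 0,"jaw": 0},
    {"dx": 0.0006,"dy": 0.0021,"dz": 0,"roll": 0,"jaw": 0},
    {"dx": 0.0006,"dy": 0.0021,"dz": 0,"roll": 0,"jaw": 0},
  ],
)

```text
t: 6.8
eef_pos: [0.485, -0.1726, 0.0365]
ee_rot: [3.141, -0.002, -1.848]
force: [0.5, -10.8, -1.5]
width: 0.0004
gripper_force: 5.0
```

```bash
python3 - <<'E'
from h import *
rd('t4')
p,d=grab_frame("scene");cv2.imwrite("pics/s4.png",cv2.resize(p[150:290,210:390,::-1],None,fx=4,fy=4,interpolation=cv2.INTER_CUBIC))
E
```

```text
t 6.95 F [-7.85 -7.95 -7.52] s 0.0605 [ 0.4851 -0.1723  0.0365]
```

View pics/s4.png

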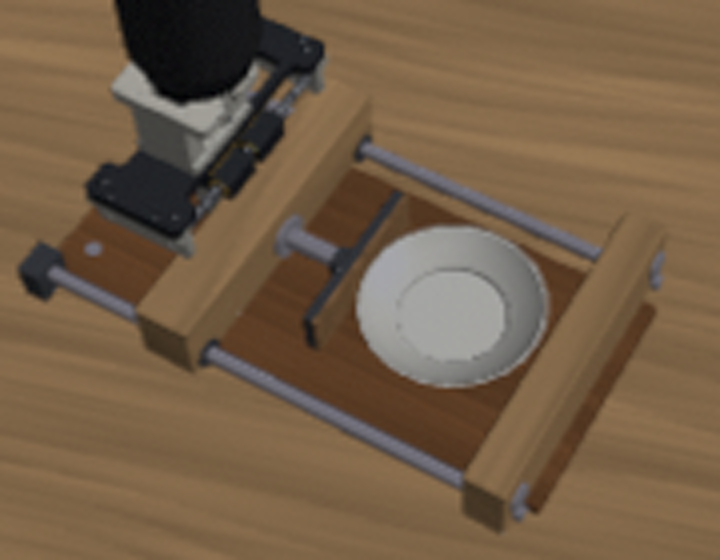

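The saucer has moved with the jaw, so the pad is touching it. Its rim spans x 357–548 and y 225–386 in this crop. I'll compute the gap that remains.

```bash
python3 - <<'E'
from h import *
f=lambda x,y,z:pl(x,y,z,"scene",210,150,4)[:2]
face=[f(622,212,.07)@D,f(468,486,.07)@D]
# fit saucer rim circle centre by searching projection extents
c=calibration("scene");K=c["intrinsics"];R=c["R"];t=c["t"]
from scipy.optimize import least_squares
a=np.linspace(0,2*np.pi,720)
def ext(p,r=.07):
    X=np.c_[p[0]+r*np.cos(a),p[1]+r*np.sin(a),0*a+.033]@R.T+t
    u=X@K.T;u=u[:,:2]/u[:,2:];q=((u-[210,150])+.5)*4-.5
    return np.r_[q.min(0),q.max(0)]
for m in([330,215,522,378],[357,225,548,386]):
    s=least_squares(lambda p:ext(p)-m,[.53,.0]);print(s.x,s.fun.round(1),"edge",s.x@D+.07)
print(face)
E
```

```text
[ 0.52302435 -0.00512094] [ 0.3  0.9 -0.3 -0.8] edge 0.20707271503839975
[0.52595343 0.01550242] [-0.6 -0.8  0.6  0.7] edge 0.22771588101413276
[np.float64(0.23894955357284492), np.float64(0.24742537963532463)]
```

Call:
servo_tool(
  moves=[
    {"dx": 0.0002,"dy": 0.0008,"dz": 0,"roll": 0,"jaw": 0},
    {"dx": 0.0002,"dy": 0.0008,"dz": 0,"roll": 0,"jaw": 0},
    {"dx": 0.0002,"dy": 0.0008,"dz": 0,"roll": 0,"jaw": 0},
    {"dx": 0.0002,"dy": 0.0008,"dz": 0,"roll": 0,"jaw": 0},
    {"dx": 0.0002,"dy": 0.0008,"dz": 0,"roll": 0,"jaw": 0},
    {"dx": 0.0002,"dy": 0.0008,"dz": 0,"roll": 0,"jaw": 0},
    {"dx": 0.0002,"dy": 0.0008,"dz": 0,"roll": 0,"jaw": 0},
    {"dx": 0.0002,"dy": 0.0008,"dz": 0,"roll": 0,"jaw": 0},
    {"dx": 0.0002,"dy": 0.0008,"dz": 0,"roll": 0,"jaw": 0},
    {"dx": 0.0002,"dy": 0.0008,"dz": 0,"roll": 0,"jaw": 0},
  ],
)

```text
t: 8.25
eef_pos: [0.4873, -0.1646, 0.0365]
ee_rot: [-3.141, -0.001, -1.848]
force: [2.3, -10.3, -2.8]
width: 0.0006
gripper_force: 4.8
```

```bash
python3 -c "
from h import *;rd('t5')"
```

```text
t 8.4 F [-8.71 -9.24 -8.98] s 0.0687 [ 0.4874 -0.1645  0.0366]
```

Call:
servo_tool(
  moves=[
    {"dx": 0.0001,"dy": 0.0002,"dz": 0,"roll": 0,"jaw": 0},
    {"dx": 0.0001,"dy": 0.0002,"dz": 0,"roll": 0,"jaw": 0},
    {"dx": 0.0001,"dy": 0.0002,"dz": 0,"roll": 0,"jaw": 0},
    {"dx": 0.0001,"dy": 0.0002,"dz": 0,"roll": 0,"jaw": 0},
    {"dx": 0.0001,"dy": 0.0002,"dz": 0,"roll": 0,"jaw": 0},
    {"dx": 0,"dy": 0.0002,"dz": 0,"roll": 0,"jaw": 0},
    {"dx": 0,"dy": 0.0002,"dz": 0,"roll": 0,"jaw": 0},
    {"dx": 0,"dy": 0.0002,"dz": 0,"roll": 0,"jaw": 0},
    {"dx": 0,"dy": 0.0002,"dz": 0,"roll": 0,"jaw": 0},
    {"dx": 0,"dy": 0.0002,"dz": 0,"roll": 0,"jaw": 0},
  ],
)

```text
t: 9.65
eef_pos: [0.4879, -0.1626, 0.0366]
ee_rot: [-3.141, -0.001, -1.848]
force: [1.9, -11.0, -4.2]
width: 0.0007
gripper_force: 4.8
```

```bash
python3 -c "
from h import *;rd('t6')"
```

```text
t 9.8 F [-7.98 -9.67 -9.04] s 0.07073333333333333 [ 0.4879 -0.1625  0.0365]
```

Call:
servo_tool(
  moves=[
    {"dx": 0,"dy": 0.0002,"dz": 0,"roll": 0,"jaw": 0},
    {"dx": 0,"dy": 0.0002,"dz": 0,"roll": 0,"jaw": 0},
    {"dx": 0,"dy": 0.0002,"dz": 0,"roll": 0,"jaw": 0},
    {"dx": 0,"dy": 0.0002,"dz": 0,"roll": 0,"jaw": 0},
    {"dx": 0,"dy": 0.0002,"dz": 0,"roll": 0,"jaw": 0},
    {"dx": 0.0001,"dy": 0.0002,"dz": 0,"roll": 0,"jaw": 0},
    {"dx": 0.0001,"dy": 0.0002,"dz": 0,"roll": 0,"jaw": 0},
    {"dx": 0.0001,"dy": 0.0002,"dz": 0,"roll": 0,"jaw": 0},
    {"dx": 0.0001,"dy": 0.0002,"dz": 0,"roll": 0,"jaw": 0},
    {"dx": 0.0001,"dy": 0.0002,"dz": 0,"roll": 0,"jaw": 0},
  ],
)

```text
t: 11.05
eef_pos: [0.4885, -0.1606, 0.0365]
ee_rot: [-3.141, -0.001, -1.848]
force: [2.2, -9.8, -3.6]
width: 0.0005
gripper_force: 4.7
```

```bash
python3 -c "
from h import *;rd('t7')"
```

```text
t 11.2 F [-9.17 -9.22 -9.51] s 0.0728 [ 0.4885 -0.1606  0.0365]
```

Still only the sliding drag, about 9.3 N. I'll keep going in 2 mm steps.

Call:
servo_tool(
  moves=[
    {"dx": 0,"dy": 0.0002,"dz": 0,"roll": 0,"jaw": 0},
    {"dx": 0,"dy": 0.0002,"dz": 0,"roll": 0,"jaw": 0},
    {"dx": 0,"dy": 0.0002,"dz": 0,"roll": 0,"jaw": 0},
    {"dx": 0,"dy": 0.0002,"dz": 0,"roll": 0,"jaw": 0},
    {"dx": 0,"dy": 0.0002,"dz": 0,"roll": 0,"jaw": 0},
    {"dx": 0.0001,"dy": 0.0002,"dz": 0,"roll": 0,"jaw": 0},
    {"dx": 0.0001,"dy": 0.0002,"dz": 0,"roll": 0,"jaw": 0},
    {"dx": 0.0001,"dy": 0.0002,"dz": 0,"roll": 0,"jaw": 0},
    {"dx": 0.0001,"dy": 0.0002,"dz": 0,"roll": 0,"jaw": 0},
    {"dx": 0.0001,"dy": 0.0002,"dz": 0,"roll": 0,"jaw": 0},
  ],
)

```text
t: 12.45
eef_pos: [0.489, -0.1586, 0.0365]
ee_rot: [-3.141, -0.001, -1.848]
force: [1.2, -11.7, -4.1]
width: 0.0005
gripper_force: 5.1
```

```bash
python3 - <<'E'
from h import *
rd('t8')
p,d=grab_frame("scene");cv2.imwrite("pics/s8.png",cv2.resize(p[150:290,210:390,::-1],None,fx=4,fy=4,interpolation=cv2.INTER_CUBIC))
E
```

```text
t 12.6 F [-10.12 -10.25  -9.83] s 0.0748 [ 0.489  -0.1586  0.0366]
```

View pics/s8.png

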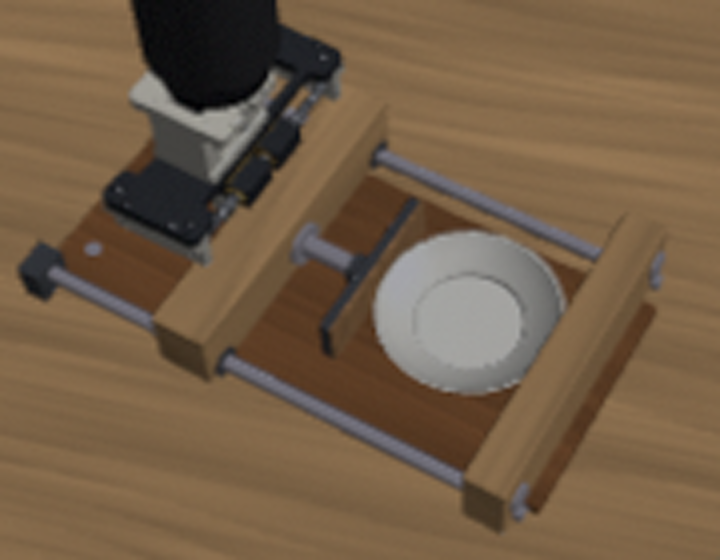

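The fixed jaw now hides the saucer's far rim, at about (560,310), so contact is close. The force is beginning to rise. I'll take 1 mm steps.

Call:
servo_tool(
  moves=[
    {"dx": 0,"dy": 0.0001,"dz": 0,"roll": 0,"jaw": 0},
    {"dx": 0,"dy": 0.0001,"dz": 0,"roll": 0,"jaw": 0},
    {"dx": 0,"dy": 0.0001,"dz": 0,"roll": 0,"jaw": 0},
    {"dx": 0,"dy": 0.0001,"dz": 0,"roll": 0,"jaw": 0},
    {"dx": 0,"dy": 0.0001,"dz": 0,"roll": 0,"jaw": 0},
    {"dx": 0,"dy": 0.0001,"dz": 0,"roll": 0,"jaw": 0},
    {"dx": 0,"dy": 0.0001,"dz": 0,"roll": 0,"jaw": 0},
    {"dx": 0.0001,"dy": 0.0001,"dz": 0,"roll": 0,"jaw": 0},
    {"dx": 0.0001,"dy": 0.0001,"dz": 0,"roll": 0,"jaw": 0},
    {"dx": 0.0001,"dy": 0.0001,"dz": 0,"roll": 0,"jaw": 0},
  ],
)

```text
t: 13.9
eef_pos: [0.4892, -0.1578, 0.0365]
ee_rot: [-3.141, -0.002, -1.848]
force: [2.7, -12.0, -3.9]
width: 0.0006
gripper_force: 5.7
```

```bash
python3 -c "
from h import *;rd('t9',5)"
```

```text
t 14.15 F [-11.89 -11.36 -12.31 -11.42 -11.23] s 0.07564 [ 0.4892 -0.1578  0.0366]
```

Call:
servo_tool(
  moves=[
    {"dx": 0,"dy": 0.0001,"dz": 0,"roll": 0,"jaw": 0},
    {"dx": 0,"dy": 0.0001,"dz": 0,"roll": 0,"jaw": 0},
    {"dx": 0,"dy": 0.0001,"dz": 0,"roll": 0,"jaw": 0},
    {"dx": 0,"dy": 0.0001,"dz": 0,"roll": 0,"jaw": 0},
    {"dx": 0.0001,"dy": 0.0001,"dz": 0,"roll": 0,"jaw": 0},
    {"dx": 0.0001,"dy": 0.0001,"dz": 0,"roll": 0,"jaw": 0},
    {"dx": 0,"dy": 0.0001,"dz": 0,"roll": 0,"jaw": 0},
    {"dx": 0,"dy": 0,"dz": 0,"roll": 0,"jaw": 0},
    {"dx": 0,"dy": 0,"dz": 0,"roll": 0,"jaw": 0},
    {"dx": 0,"dy": 0,"dz": 0,"roll": 0,"jaw": 0},
  ],
)

```text
t: 15.4
eef_pos: [0.4894, -0.1572, 0.0365]
ee_rot: [-3.141, -0.002, -1.848]
force: [2.4, -13.5, -4.7]
width: 0.0003
gripper_force: 6.1
```

```bash
python3 -c "
from h import *;rd('t10',5)"
```

```text
t 15.65 F [-12.17 -11.69 -11.56 -11.87 -12.65] s 0.0762 [ 0.4894 -0.1573  0.0366]
```

Call:
servo_tool(
  moves=[
    {"dx": 0,"dy": 0.0001,"dz": 0,"roll": 0,"jaw": 0},
    {"dx": 0,"dy": 0.0001,"dz": 0,"roll": 0,"jaw": 0},
    {"dx": 0,"dy": 0.0001,"dz": 0,"roll": 0,"jaw": 0},
    {"dx": 0.0001,"dy": 0.0001,"dz": 0,"roll": 0,"jaw": 0},
    {"dx": 0,"dy": 0.0001,"dz": 0,"roll": 0,"jaw": 0},
    {"dx": 0,"dy": 0,"dz": 0,"roll": 0,"jaw": 0},
    {"dx": 0,"dy": 0,"dz": 0,"roll": 0,"jaw": 0},
    {"dx": 0,"dy": 0,"dz": 0,"roll": 0,"jaw": 0},
    {"dx": 0,"dy": 0,"dz": 0,"roll": 0,"jaw": 0},
    {"dx": 0,"dy": 0,"dz": 0,"roll": 0,"jaw": 0},
  ],
)

```text
t: 16.9
eef_pos: [0.4895, -0.1569, 0.0366]
ee_rot: [-3.141, -0.002, -1.848]
force: [3.3, -14.2, -5.1]
width: 0.0007
gripper_force: 6.5
```

```bash
python3 -c "
from h import *;rd('t11',5)"
```

```text
t 17.15 F [-13.65 -12.74 -13.36 -13.31 -12.91] s 0.07668 [ 0.4895 -0.1568  0.0366]
```

That's about 13.2 N in total, or about 5 N of squeeze. I'll back away along the rods and then lift.

Call:
servo_tool(
  moves=[
    {"dx": -0.0003,"dy": -0.001,"dz": 0,"roll": 0,"jaw": 0},
    {"dx": -0.0005,"dy": -0.002,"dz": 0,"roll": 0,"jaw": 0},
    {"dx": -0.0011,"dy": -0.004,"dz": 0,"roll": 0,"jaw": 0},
    {"dx": -0.0022,"dy": -0.008,"dz": 0,"roll": 0,"jaw": 0},
    {"dx": -0.0027,"dy": -0.01,"dz": 0,"roll": 0,"jaw": 0},
    {"dx": -0.0027,"dy": -0.01,"dz": 0,"roll": 0,"jaw": 0},
    {"dx": 0,"dy": 0,"dz": 0.02,"roll": 0,"jaw": 0},
    {"dx": 0,"dy": 0,"dz": 0.03,"roll": 0,"jaw": 0},
    {"dx": 0,"dy": 0,"dz": 0.03,"roll": 0,"jaw": 0},
    {"dx": 0,"dy": 0,"dz": 0.03,"roll": 0,"jaw": 0},
  ],
)

```text
t: 18.4
eef_pos: [0.4794, -0.1908, 0.1475]
ee_rot: [3.141, 0.0, -1.849]
force: [-0.2, -0.2, -0.6]
width: 0.0005
gripper_force: 0.0
```

Call:
servo_tool(
  moves=[
    {"dx": -0.01,"dy": -0.03,"dz": 0.01,"roll": 0,"jaw": 0},
    {"dx": -0.01,"dy": -0.03,"dz": 0.01,"roll": 0,"jaw": 0},
    {"dx": -0.01,"dy": -0.03,"dz": 0.01,"roll": 0,"jaw": 0},
    {"dx": -0.01,"dy": -0.03,"dz": 0.01,"roll": 0,"jaw": 0},
    {"dx": -0.01,"dy": -0.03,"dz": 0.01,"roll": 0,"jaw": 0},
    {"dx": -0.01,"dy": -0.03,"dz": 0.01,"roll": 0,"jaw": 0},
    {"dx": -0.01,"dy": -0.03,"dz": 0.01,"roll": 0,"jaw": 0},
    {"dx": 0,"dy": 0,"dz": 0,"roll": 0,"jaw": 0},
    {"dx": 0,"dy": 0,"dz": 0,"roll": 0,"jaw": 0},
    {"dx": 0,"dy": 0,"dz": 0,"roll": 0,"jaw": 0},
  ],
)

```text
t: 19.65
eef_pos: [0.4097, -0.3997, 0.2162]
ee_rot: [3.141, 0.0, -1.848]
force: [-0.0, 0.4, -0.5]
width: 0.0007
gripper_force: 0.0
```

```bash
python3 - <<'E'
from h import *
rd('t12')
p,d=grab_frame("scene");q=grab_frame("top")[0]
f=lambda im:cv2.resize(im[:,:,::-1],None,fx=3,fy=3,interpolation=cv2.INTER_CUBIC)
a=f(p[150:290,220:350]);b=f(q[130:250,262:392]);b=cv2.copyMakeBorder(b,0,60,0,0,cv2.BORDER_CONSTANT)
cv2.imwrite("pics/fin.png",np.hstack([a,b]))
E
```

```text
t 19.8 F [ 0.27  1.09 -0.64] s -0.1786 [ 0.41   -0.3996  0.2164]
```

View pics/fin.png

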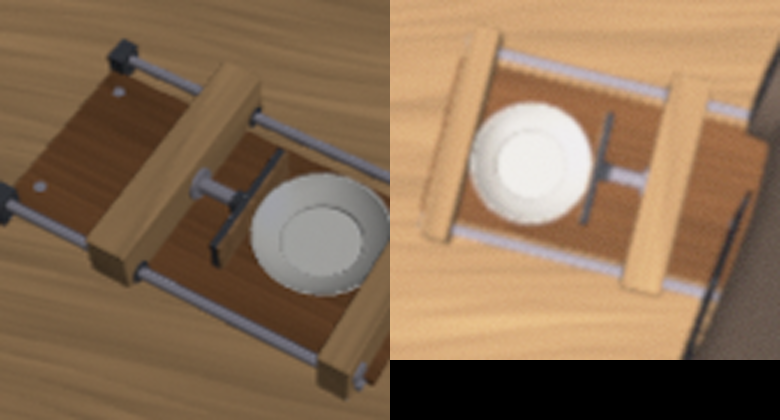

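In the right half the saucer lies flat, touching the fixed jaw at (472,160) and the pad at (593,165). The robot is clear, so I'm handing the job in.

```bash
python3 -c "
from station import *
print(job_done())"
```

```text
the job is handed in; nothing more can be done
None
```

I pushed the sliding jaw until the saucer lay flat against the fixed jaw, lightly nipped at an estimated 5 N (about 13 N push less about 8 N jaw drag). I then backed the robot clear and handed the job in at about 20 s; no verdict came back.

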